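# Fold out the prop leg of a rod rest and lay a damper rod in it

## Robot

A 6-joint arm with a two-finger parallel gripper is mounted at the origin on the work surface. World frame = base frame: x ahead of the robot, y to its left, z up, the work surface at z = 0. Lengths are in m, angles in rad, forces in N, time in s.
With the tool pointing down it reaches from about 0.275 to 0.825 m from the base axis. Payload 4.9 kg.
Tool frame: the origin (TCP) lies midway between the tips of the shut fingers; the grasp point (between the pads) lies 19 mm behind it (bot.grip_depth is the distance from the TCP to the grasp point, in m); z points along the fingers, y is the line along which they close (so a half turn about z gives the same grasp; the last joint's range is limited). The gripper opens to 85 mm and grips with 20 to 120 N. Pads are 22 mm wide; open, the fingers measure 114 mm over their backs; the gripper's body (76 mm by 85 mm) begins 54 mm behind the grasp point. The pads swing forward as they close: fully open they stand 13 mm farther back than shut.
Start: joints at [-1.245, 0.326, -0.193, 1.052, 0, 1.437], TCP at [0.244, -0.493, 0.231] pointing down, gripper open.
Joint ranges: [-2.65, 2.65], [-0.97, 1.79], [-1.3, 1.35], [-1.93, 2.1], [-1.47, 1.37], [-3.14, 3.14]. Speed limits (rad/s): [2.57, 2.57, 3.14, 3.14, 3.14, 3.14].

## Interface

Orientations are given as a unit quaternion [w, x, y, z].
In Python, from cell import bot gives the robot as it stands. Calls block until the motion is done:
- bot.move_pose(position, orientation): joint-space move of the TCP to a pose.
- bot.move_linear(position, speed=0.15, rotation=None, until_force=None): straight line of the TCP; rotation=None keeps the orientation; speed is the mean speed in m/s. With until_force (N) it stops when the force on the tool has changed by that much, and returns True; else False.
- bot.goto_joints(angles): joint-space move.
- bot.set_gripper(opening, grasp_force=None): opening from 0.0 (shut) to 1.0 (fully open); grasp_force is the grip in N (None keeps the last); returns when the fingers have stopped.
- bot.wait(seconds).
- bot.solve_ik(position, orientation): joint angles nearest the present ones, or None.
- bot.camera(name): name is "side" or "top" or "wrist"; returns the picture (420x560x3 uint8, red, green, blue); there is no depth.
- bot.calibration(name): a dict with "mtx" (3x3 intrinsics, pixels), "extrinsics" (4x4, takes a point from world to camera coordinates); the wrist camera has in their place "hand_eye" (4x4, takes a point from camera to tool coordinates, whose origin is the TCP and whose axes are the flange's). Camera axes: x right, y down, z forward; pixel columns grow to the right and rows downward; lengths in m; the calibration is good to about 2 mm. A picture is of the moment at which its call begins: read the wrist's pose just before it. calibration takes no time and is no camera call.
A pose or a line that the arm cannot do raises bot.PlanningError and nothing moves.
- bot.close_job(): hands the job in; it is judged then, once.
Trained networks look in the newest picture that a camera, given by its name, has taken for a name from the list of things; names that differ only in an ending like _2 or _b are one class to them, and where a whole thing is asked for, a point or a joint stands for the part that bears it (a point fixed in the world has none). Each returns a list of dicts, best first, with "confidence" (0 to 1); they miss things now and then, are a little off and sometimes report something else, mostly with a low value. They report only what shows in the picture. A call takes as long as a camera call.
- bot.search_frame(camera, thing): "bbox" ([left, top, width, height] in pixels, round what is visible of it).
Readings, each from a call of its own:
- bot.read_clock(): time.
- bot.read_joint_positions(): joint angles.
- bot.read_joint_vel(): joint speeds.
- bot.read_joint_efforts(): joint torques, N m.
- bot.read_position(): TCP position.
- bot.read_tool_rot(): TCP orientation.
- bot.read_ft_force(): force on the tool from outside, world axes, zero at the start.
- bot.read_moment(): the same for the moment, N m.
- bot.read_gripper_width(): opening from 0.0 (shut) to 1.0 (fully open).
- bot.read_finger_force(): force on a finger pad.
Only numpy, scipy, OpenCV 4.12 (cv2) and the standard library are available. Lean on these libraries where they do the work, as an engineer would, in place of code of your own. Each camera call takes 0.05 s, during which the arm holds its last target. There are 200 camera calls.

## Task

Swing the folding prop leg of the rod rest out by pushing it until it is pressed firmly home against the rubber-nosed stop screw, without forcing it: stay below about 20 N. Then lay the black damper rod gently in the two V saddles, its eye sticking out beyond the fixed saddle, and let go with the leg still home against its stop. Leave the standing rod, the tray and the can where they are.

Things in the scene. Friction and masses are not known exactly. Their poses are not given: they have to be found in the camera images.
- base: Rod rest: dark steel plate bolted to the bench, 8 mm thick, x -50 to 40 mm, y -45 to 115 mm in its own frame. Origin on the bench under the vertical hinge axis of the prop leg, which is also the middle of the fixed saddle; z up. The leg points along +x when folded and roughly along +y when out; a rod in the rest lies roughly along y, eye towards -y.
- post: The fixed saddle: a grey V block standing over the hinge, 20 mm along the rod, 44 mm across, from z = 31 to 90 mm. Same origin and axes as base.
- post_saddle (a point): Bottom of the V of the fixed saddle, on the hinge axis, 70 mm above the bench. The V has 45 degree sides and is 40 mm wide at its top (z = 90 mm).
- leg: Folding prop leg: bar 20 mm wide, z 12 to 28 mm, with a grey V block at radius 160 mm (20 mm along the leg, 44 mm across, flat sides z 31 to 90 mm, good to push on). Origin under the hinge axis, x along the leg. Yaw relative to base: starts 0 to 0.35 rad, grows counter-clockwise (from above) as it opens; it meets the stop between 1.45 and 1.70 rad, differently each time.
- leg_saddle (a point): Bottom of the V of the leg's block, radius 160 mm, 70 mm above the bench; V runs along the leg, 45 degree sides, 40 mm wide at its top (z 90 mm). A rod lying in both Vs has its axis at z 88 mm.
- leg_face (a point): Point on the bar's leading side face, radius 90 mm, 20 mm up, where the stop's nose meets it. The hinge is stiff: a steady 2 to 4 N at the V block moves it outward, about 7 N back; it stays where left. At the stop the push rises steeply; 9 to 14 N held at the V block for half a second presses it firmly home and a light spring then keeps it touching; over 20 N of push damages it.
- stop: Stop: dark steel block 18 x 30 x 26 mm on the plate, centred at x -37, y 90, z 21 mm in base's frame; its origin and axes are base's. It carries a set screw with a round rubber nose (10 mm) pointing along base's +x, 20 mm above the bench. How far it stands out differs each time (nose tip at x -18 to -2 mm) and is not measured: find it by feel. Firm pressing dents it 1 to 2 mm.
- rod: Black damper rod, about 0.5 kg (0.4 to 0.6), lying flat on the bench: round tube 26 mm in diameter, 230 mm long, with a flat eye (ring 42 mm outside, 26 mm thick) at one end. Origin under the middle of the tube, on the tube's underside (13 mm below the axis); x points along the tube to the eye.
- rod_eye (a point): Centre of the rod's eye, on the tube's axis, 132 mm from the tube's middle.
- rod_tail (a point): Centre of the rod's plain end face, on the axis, 115 mm from the tube's middle on the side away from the eye.
- standing_rod: Bystander: black damper rod standing upright on its 60 mm foot, eye on top, 190 mm tall. Origin at the middle of its underside.
- tray: Bystander: blue open tray 120 x 160 x 40 mm with five round steel bushings in it. Origin at the middle of its underside.
- can: Bystander: plain can 66 mm in diameter, 90 mm tall. Origin at the middle of its underside.

How it is judged:
On the way:
1. the leg, swung out, is pressed firmly home against its stop screw (contact force between leg and stop above 6 N), for 0.2 s.
At the end, for the whole second after the job is handed in: Leg still touching its stop (over 0.1 N). Rod released, at rest, bearing on both V saddles: axis at eye and tail 80 to 96 mm above the bench, eye centre over 20 mm past the hinge on the fixed saddle's outer side, tail over 150 mm out on the leg's side (contact force between leg and stop above 0.1 N and contact force between rod and leg above 0.3 N and contact force between rod and post above 0.3 N and height (world z) of rod_eye between 0.08 and 0.096 m and height (world z) of rod_tail between 0.08 and 0.096 m and y of rod_eye in the frame of base below -0.02 m and y of rod_tail in the frame of base above 0.15 m and linear speed of rod below 0.02 m/s and contact force between rod and the fingers below 0.1 N).
It fails at once if the robot pushes the leg with more than 20 N (contact force between any of the fingers, the arm and leg above 20 N).
It fails at once if the rod is dropped or slammed into the rest (more than 30 N on a saddle) (contact force between rod and leg above 30 N or contact force between rod and post above 30 N).
It fails at once if the standing rod, the tray or the can is moved by more than 20 mm (distance of any of standing_rod, tray, can from where it was at the start of the episode above 0.02 m).
It also fails if it takes over 72 s, if anything falls off the work surface, if the arm or the gripper's body presses on something with over 40 N, if the wrist force passes 120 N, or if a joint passes its speed limit or range.

## Working session

There is one attempt and no reset: what is moved stays moved. The work goes in short steps, each a Python script; the robot and the scene stay as the last script left them, time stands still between calls to the robot, and variables do not carry over. Pictures are saved under pics/ and viewed, at most 12 in all, crops included, and the job is handed in when it is done.

```bash
mkdir -p pics; ls; python3 - <<'E'
from cell import bot
import cv2,numpy as np
np.set_printoptions(precision=4,suppress=True)
for c in ("top","side"):
    im=bot.camera(c); cv2.imwrite(f"pics/{c}0.png",im[:,:,::-1])
    k=bot.calibration(c); print(c,k["mtx"].tolist(),k["extrinsics"])
    for t in ["base","post","post_saddle","leg","leg_saddle","stop","rod","rod_eye","rod_tail","standing_rod","tray","can"]:
        print(t,[(round(d["confidence"],2),[round(float(v)) for v in d["bbox"]]) for d in bot.search_frame(c,t)[:2]])
print(bot.calibration("wrist"), bot.read_tool_rot(), bot.read_clock())
E
```

```text
pics
top [[463.36852819116615, 0.0, 282.9267368414118], [0.0, 463.36852819116615, 212.53874494848026], [0.0, 0.0, 1.0]] [[ 0.0263 -0.9995  0.0153 -0.0304]
 [-0.9967 -0.0274 -0.076   0.5089]
 [ 0.0764 -0.0133 -0.997   1.1694]
 [ 0.      0.      0.      1.    ]]
base [(0.82, [216, 175, 62, 93]), (0.48, [260, 237, 6, 20])]
post [(0.53, [260, 237, 6, 21])]
post_saddle []
leg [(0.76, [249, 176, 21, 75])]
leg_saddle [(0.88, [251, 176, 16, 76])]
stop [(0.46, [217, 249, 13, 10])]
rod [(0.86, [357, 193, 48, 98])]
rod_eye [(0.7, [358, 195, 50, 94])]
rod_tail [(0.88, [362, 191, 44, 101]), (0.7, [251, 179, 17, 70])]
standing_rod [(0.9, [406, 303, 47, 29])]
tray [(0.45, [257, 238, 6, 19])]
can [(0.56, [110, 126, 34, 36])]
side [[436.3402883880575, 0.0, 283.6521693360667], [0.0, 436.3402883880575, 210.35027347594252], [0.0, 0.0, 1.0]] [[-0.9981 -0.0592 -0.0171  0.5133]
 [-0.0312  0.7254 -0.6876  0.0861]
 [ 0.0531 -0.6857 -0.7259  1.2116]
 [ 0.      0.      0.      1.    ]]
base [(0.89, [253, 218, 86, 66])]
post [(0.81, [309, 220, 17, 23])]
post_saddle [(0.83, [309, 222, 19, 21]), (0.35, [188, 154, 41, 43])]
leg [(0.78, [254, 220, 68, 28])]
leg_saddle [(0.96, [256, 218, 70, 34])]
stop [(0.74, [311, 223, 16, 19]), (0.59, [315, 263, 14, 13])]
rod [(0.96, [270, 156, 80, 25])]
rod_eye [(0.96, [273, 153, 78, 31])]
rod_tail [(0.79, [270, 154, 78, 28])]
standing_rod [(0.71, [357, 105, 19, 56])]
tray [(0.76, [188, 154, 44, 41]), (0.67, [184, 325, 36, 47])]
can [(0.85, [187, 329, 34, 43])]
{'mtx': array([[296.8471,   0.    , 281.0426],
       [  0.    , 296.8471, 206.4591],
       [  0.    ,   0.    ,   1.    ]]), 'hand_eye': array([[-0.0003, -0.95  , -0.3123,  0.0795],
       [ 1.    , -0.0002, -0.0002,  0.0007],
       [ 0.0001, -0.3123,  0.95  , -0.1424],
       [ 0.    ,  0.    ,  0.    ,  1.    ]])} [0.     0.9737 0.2279 0.    ] 1.3
```

```bash
python3 -c "
import cv2
a=cv2.imread('pics/top0.png')[90:350,90:490];cv2.imwrite('pics/top0c.png',cv2.resize(a,None,fx=2,fy=2,interpolation=cv2.INTER_CUBIC))
a=cv2.imread('pics/side0.png')[90:390,150:450];cv2.imwrite('pics/side0c.png',cv2.resize(a,None,fx=2,fy=2,interpolation=cv2.INTER_CUBIC))"
```

```text
(no output)
```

View pics/top0c.png

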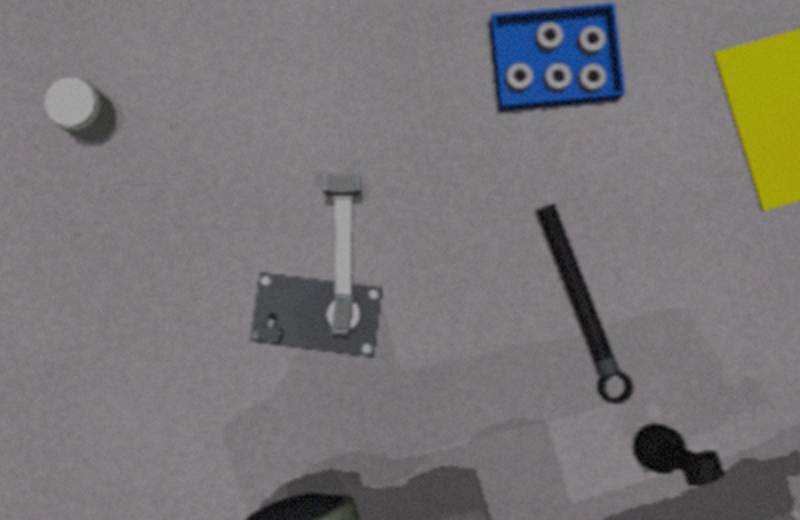

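View pics/side0c.png

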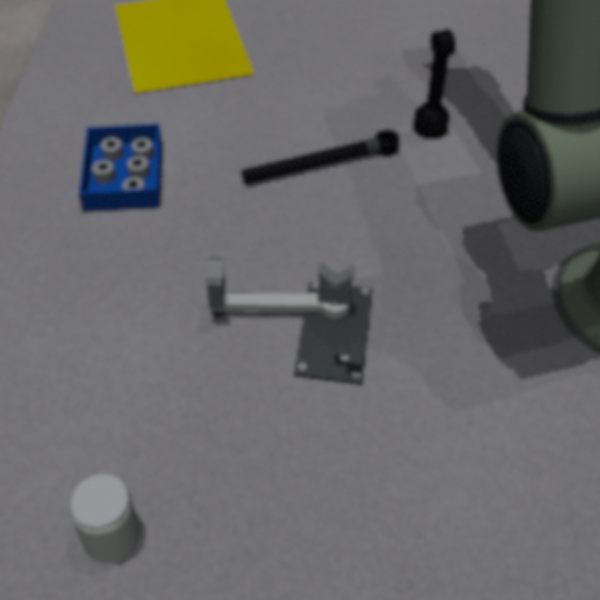

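Top view crop: the plate corners are at (260,274), (381,288), (375,356) and (252,341). The post is at about (341,314), the leg block at (342,184) and the stop at (270,330). The rod tail is at (546,208) and the eye at (615,386), with the standing rod's foot near (700,467). The side view agrees: the leg is folded, and the rod lies with its eye near the standing rod.

Next I'll compute rough world positions, then take wrist views.

```bash
cat > h.py <<'E'
from cell import bot
import cv2,numpy as np
from scipy.spatial.transform import Rotation as R
np.set_printoptions(precision=4,suppress=True)
def cam(c,pose=None):
    k=bot.calibration(c)
    if c!="wrist": return k["mtx"],np.array(k["extrinsics"])
    T=np.eye(4);p,q=pose;T[:3,:3]=R.from_quat(q,scalar_first=True).as_matrix();T[:3,3]=p
    return k["mtx"],np.linalg.inv(T@k["hand_eye"])
def ray(K,E,uv):
    d=E[:3,:3].T@np.linalg.solve(K,[*uv,1.]);return -E[:3,:3].T@E[:3,3],d
def at_z(K,E,uv,z):
    o,d=ray(K,E,uv);return o+d*(z-o[2])/d[2]
def tri(obs): # [(K,E,uv)]
    A=[];b=[];
    for o in obs:
        c,d=ray(*o);d/=np.linalg.norm(d);P=np.eye(3)-np.outer(d,d);A.append(P);b.append(P@c)
    A=np.vstack(A);b=np.hstack(b);x,r,_,_=np.linalg.lstsq(A,b,rcond=None);return x,np.sqrt(r)
def proj(K,E,p):
    q=K@(E[:3,:3]@np.asarray(p)+E[:3,3]);return q[:2]/q[2]
def quat(yaw): # tool down, tool x at yaw => flange
    return (R.from_euler('z',yaw)*R.from_euler('x',np.pi)).as_quat(scalar_first=True)
E
python3 - <<'E'
from h import *
K,E=cam("top");Ks,Es=cam("side")
t=lambda u,v:(u/2+90,v/2+90); s=lambda u,v:(u/2+150,v/2+90)
for n,(p,z) in dict(c1=((260,274),.008),c2=((381,288),.008),c3=((375,356),.008),c4=((252,341),.008),post=((341,314),.09),legb=((342,182),.09),stop=((270,330),.03),tail=((546,208),.013),eye=((615,386),.013),foot=((704,468),.0),tray=((558,58),0.),can=((72,100),.09)).items():
    print(n,at_z(K,E,t(*p),z))
print("eye tri",tri([(K,E,t(615,386)),(Ks,Es,s(387,143))]),"tail",tri([(K,E,t(546,208)),(Ks,Es,s(247,177))]))
print("legblk top",tri([(K,E,t(342,182)),(Ks,Es,s(216,262))]),"post",tri([(K,E,t(341,314)),(Ks,Es,s(336,272))]))
E
```

```text
c1 [0.4685 0.1444 0.008 ]
c2 [ 0.4547 -0.012   0.008 ]
c3 [ 0.3673 -0.0067  0.008 ]
c4 [0.3823 0.1515 0.008 ]
post [0.4198 0.0358 0.09  ]
legb [0.5793 0.0394 0.09  ]
stop [0.3974 0.1266 0.03  ]
tail [ 0.5639 -0.2232  0.013 ]
eye [ 0.3372 -0.3148  0.013 ]
foot [ 0.2345 -0.434   0.    ]
tray [ 0.7664 -0.239   0.    ]
can [0.6703 0.3701 0.09  ]
eye tri (array([ 0.3362, -0.3151,  0.0116]), array([0.0013])) tail (array([ 0.5619, -0.2234,  0.0116]), array([0.0031]))
legblk top (array([0.5778, 0.0391, 0.0997]), array([0.0002])) post (array([0.42  , 0.036 , 0.0843]), array([0.0003]))
```

```bash
cat > snap.py <<'E'
from h import *
import json
def snap(name,things):
    pose=(bot.read_position(),bot.read_tool_rot());im=bot.camera("wrist")
    cv2.imwrite(f"pics/{name}.png",im[:,:,::-1]);json.dump([list(map(float,x)) for x in pose],open(f"pics/{name}.json","w"))
    for t in things: print(name,t,[(round(d["confidence"],2),[round(float(v),1) for v in d["bbox"]]) for d in bot.search_frame("wrist",t)[:2]])
E
python3 - <<'E'
from snap import *
p=bot.read_position()
try: bot.move_linear([p[0],p[1],.29],speed=.15)
except bot.PlanningError as e: print(e)
bot.move_pose([.48,-.22,.2],quat(.38)); snap("w_rod1",["rod","rod_eye","rod_tail"])
bot.move_pose([.42,-.29,.2],quat(.38)); snap("w_rod2",["rod","rod_eye","rod_tail"])
print(bot.read_clock())
bot.move_pose([.50,.08,.2],quat(1.6)); snap("w_base1",["base","post","leg","stop"])
bot.move_linear([.50,.0,.2],speed=.2); snap("w_base2",["base","post","leg","stop"])
print(bot.read_clock(),bot.read_ft_force())
E
python3 -c "
import cv2,numpy as np
for a in('rod','base'):
  A,B=[cv2.imread(f'pics/w_{a}{i}.png') for i in(1,2)]
  cv2.imwrite(f'pics/p_{a}.png',np.hstack([A[:, :400],B[:, :400]]) if 0 else cv2.resize(np.vstack([A,B]),(560,840))[:, :])
"
```

```text
w_rod1 rod [(0.83, [289.5, 109.1, 34.0, 212.0])]
w_rod1 rod_eye [(0.55, [290.5, 106.6, 35.3, 224.4])]
w_rod1 rod_tail [(0.85, [290.5, 107.7, 29.6, 220.9])]
w_rod2 rod [(0.92, [252.6, 15.7, 39.8, 251.7])]
w_rod2 rod_eye [(0.55, [254.1, 15.3, 38.7, 254.8])]
w_rod2 rod_tail []
4.0917
w_base1 base [(0.6, [170.6, 108.2, 206.0, 154.4])]
w_base1 post [(0.67, [171.7, 212.8, 56.5, 41.4])]
w_base1 leg [(0.84, [192.0, 197.9, 187.0, 68.1])]
w_base1 stop [(0.77, [170.2, 121.3, 34.0, 30.4]), (0.72, [194.3, 199.0, 186.6, 64.6])]
w_base2 base [(0.85, [160.9, 23.3, 227.9, 165.9])]
w_base2 post [(0.79, [164.4, 139.7, 64.2, 31.3])]
w_base2 leg [(0.82, [189.1, 129.9, 206.8, 58.4]), (0.7, [165.2, 140.1, 60.6, 31.2])]
w_base2 stop [(0.85, [163.2, 34.1, 43.6, 38.0])]
6.55 [-0.8746  0.1206  0.3667]
```

View pics/w_base1.png

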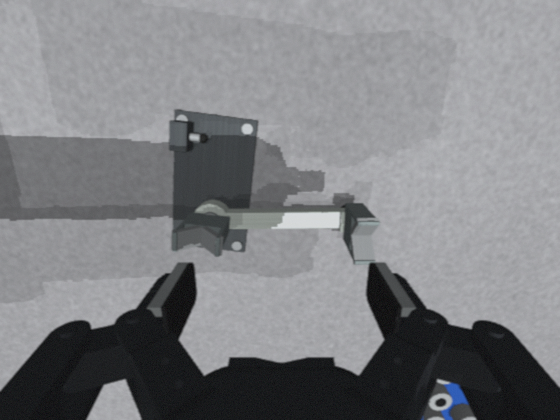

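View pics/w_base2.png

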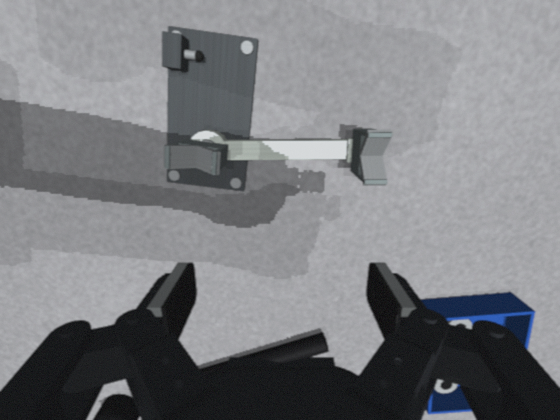

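View pics/w_rod1.png

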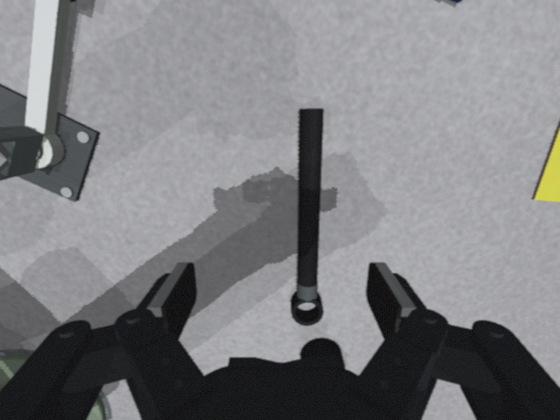

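View pics/w_rod2.png

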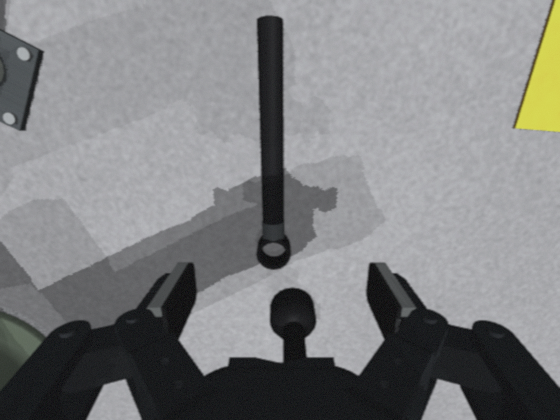

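Wrist views:
- **w_base2:** plate corners at (168,26), (258,39), (244,190) and (166,182). The leg block's top runs from (364,132) to (391,132) and from (363,183) to (386,184). The stop nose is at (203,56).
- **w_rod1:** tail at (311,110), eye at (307,306).
- **w_rod2:** tail at (270,18), eye at (274,250). The standing rod is well below the eye.

Now I'll fit the poses.

```bash
python3 - <<'E'
from h import *
import json
from scipy.optimize import least_squares
W=lambda n:cam("wrist",json.load(open(f"pics/{n}.json")))
b1,b2,r1,r2=map(W,("w_base1","w_base2","w_rod1","w_rod2"))
cor=[(-.05,.115),(.04,.115),(.04,-.045),(-.05,-.045)]
obs=[(b2,[(168,26),(258,39),(244,190),(166,182)]),(b1,[(176,110),(257,122),(245,251),(172,250)]),(cam("top"),[(216,260.5),(220,227),(280.5,234),(277.5,268)])]
def res(p,oo,z=None):
    c,s=np.cos(p[2]),np.sin(p[2]);zz=p[3] if len(p)>3 else .008
    return np.hstack([proj(*k,[p[0]+c*x-s*y,p[1]+s*x+c*y,zz])-uv for k,l in oo for (x,y),uv in zip(cor,l)])
for oo in ([obs[0]],[obs[1]],[obs[2]],obs[:2],obs):
    for p0 in ([.42,.035,-.09],[.42,.035,-.09,.008]):
        f=least_squares(res,p0,args=(oo,));print(f.x,np.sqrt(2*f.cost/len(f.fun)))
for n,u1,u2 in (("eye",(307,306),(274,250)),("tail",(311,110),(270,18)),):
    print(n,tri([(*r1,u1),(*r2,u2)]),at_z(*r1,u1,.015),at_z(*r2,u2,.015))
for n,u1,u2 in (("lb outer +",(378,222),(391,132)),("lb outer -",(373,262),(386,184))):
    print(n,tri([(*b1,u1),(*b2,u2)]),at_z(*b2,u2,.09),at_z(*b1,u1,.09))
E
```

```text
[ 0.4213  0.0354 -0.1001] 0.6825676689979003
[ 0.4207  0.0355 -0.0998  0.0053] 0.4693750750605797
[ 0.4221  0.0337 -0.0933] 1.9886870109168302
[ 0.4223  0.0339 -0.0934  0.0091] 1.9805276507889529
[ 0.4201  0.034  -0.087 ] 0.5563893786745406
[ 0.4201  0.0353 -0.0869 -0.0132] 0.3399715977723565
[ 0.4216  0.0346 -0.097 ] 1.6092382863341188
[ 0.4217  0.0347 -0.097   0.0084] 1.6077804734816583
[ 0.4215  0.0346 -0.0963] 1.391994790660189
[ 0.4215  0.0346 -0.0963  0.0078] 1.3914849526227269
eye (array([ 0.3359, -0.3146,  0.0107]), array([0.0003])) [ 0.3389 -0.3131  0.015 ] [ 0.3377 -0.3138  0.015 ]
tail (array([ 0.5645, -0.2211,  0.0196]), array([0.0013])) [ 0.564  -0.2209  0.015 ] [ 0.5663 -0.2211  0.015 ]
lb outer + (array([0.5879, 0.0639, 0.092 ]), array([0.0001])) [0.5887 0.0637 0.09  ] [0.5886 0.0631 0.09  ]
lb outer - (array([0.5928, 0.0179, 0.0821]), array([0.0011])) [0.5907 0.0196 0.09  ] [0.5891 0.0223 0.09  ]
```

```bash
cat > push.py <<'E'
from h import *
O=np.array([.421,.0348]);B=-.097
def pt(psi,d,z=.045): 
    c,s=np.cos(psi),np.sin(psi);return [O[0]+c*.16+s*d,O[1]+s*.16-c*d,z]
def ft(psi,F0): # push on the leg, tangential & magnitude
    f=np.array(bot.read_ft_force())-F0;return -(f@[-np.sin(psi),np.cos(psi),0]),np.linalg.norm(f)
E
python3 - <<'E'
from push import *
psi=.045
bot.set_gripper(0.0)
bot.move_pose(pt(psi,.06,.13),quat(psi+np.pi/2))
bot.move_linear(pt(psi,.06),speed=.12); bot.wait(.2)
F0=np.array(bot.read_ft_force()); print("F0",F0,bot.read_clock())
hit=bot.move_linear(pt(psi,.02),speed=.03,until_force=1.5)
p=np.array(bot.read_position()); 
d=-(np.array(p[:2])-O)@[-np.sin(psi),np.cos(psi)]; print("hit",hit,"d",d,ft(psi,F0),p)
n=0
while psi<B+1.36:
    psi+=.06;h=bot.move_linear(pt(psi,d),speed=.06,rotation=quat(psi+np.pi/2),until_force=9);f=ft(psi,F0)
    n+=1
    if n%4==0 or h: print(round(psi-B,3),h,np.round(f,2))
    if h or f[1]>9: break
np.save("st.npy",[psi,d,*F0]);print(bot.read_clock())
E
```

```text
F0 [ 0.4174 -0.4251  0.5269] 8.8917
hit True d 0.035120281769645816 (np.float64(-0.34333851795522174), np.float64(0.40081438370384315)) [0.5823 0.0069 0.0448]
0.382 False [-0.13  0.75]
0.622 False [-0.83  1.02]
0.862 False [-0.01  1.17]
1.102 False [0.15 1.4 ]
1.342 False [-0.39  0.61]
16.3917
```

```bash
python3 - <<'E'
from h import *
im=bot.camera("top");print(bot.search_frame("top","leg")[:2])
cv2.imwrite("pics/top1.png",cv2.resize(im[150:300,180:380,::-1],None,fx=3,fy=3,interpolation=cv2.INTER_CUBIC));print(bot.read_position())
E
```

```text
[{'bbox': [195.0, 225.7, 74.2, 24.3], 'confidence': 0.89}]
[0.4968 0.1799 0.0449]
```

View pics/top1.png

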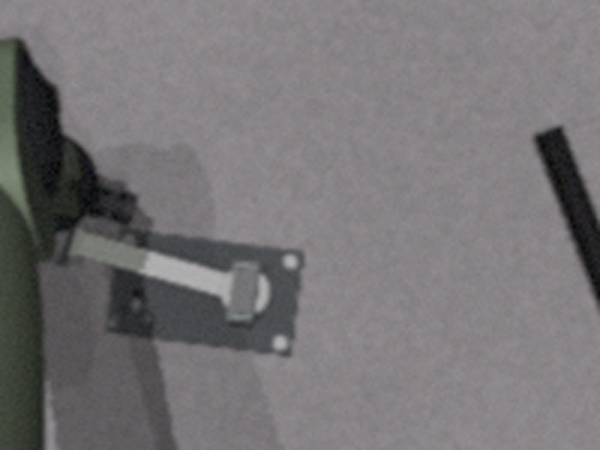

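The leg has followed the push and now points towards the stop, just short of it. Next come the fine steps, by feel.

```bash
python3 - <<'E'
from push import *
psi,d,*F0=np.load("st.npy");F0=np.array(F0)
step=.01
while psi<B+1.80:
    psi+=step;h=bot.move_linear(pt(psi,d),speed=.03,rotation=quat(psi+np.pi/2),until_force=8)
    f=ft(psi,F0)
    if f[1]>2 or h: print(round(psi-B,4),h,np.round(f,2))
    if f[0]>2.5: step=.003
    if f[0]>10 or f[1]>13: break
for _ in range(4):
    bot.wait(.2);print(ft(psi,F0))
np.save("st2.npy",[psi,d]);print(bot.read_clock(),bot.read_position())
E
```

```text
1.412 False [2.1  2.54]
1.422 False [2.03 2.29]
1.442 False [1.44 2.06]
1.452 False [1.76 2.44]
1.482 False [1.7  2.25]
1.492 False [2.22 2.83]
1.502 False [1.97 2.3 ]
1.522 False [1.7 2.3]
1.532 False [1.36 2.26]
1.542 False [1.62 2.23]
1.552 False [2.21 2.42]
1.572 False [4.76 4.81]
1.575 False [6.03 6.06]
1.578 False [6.4  6.64]
1.581 False [7.19 7.53]
1.584 False [8.04 8.4 ]
1.587 False [7.48 7.71]
1.59 False [8.22 8.64]
1.593 False [10.65 11.44]
(np.float64(10.925613938388233), np.float64(11.637528018018255))
(np.float64(10.425777115025591), np.float64(11.079605506131868))
(np.float64(10.81356756321055), np.float64(11.446422716856313))
(np.float64(10.814737301132912), np.float64(11.647613145374057))
23.2917 [0.4716 0.1914 0.0456]
```

```bash
python3 - <<'E'
from push import *
from snap import snap
psi,d=np.load("st2.npy")
bot.move_linear(pt(psi,d+.04),speed=.08)
bot.move_linear(pt(psi,d+.04,.2),speed=.2)
bot.set_gripper(.7)
bot.move_pose([.50,.12,.22],quat(1.6)); snap("w_out1",["leg","post","stop"])
# pick
ry=np.arctan2(.0925,.228); m=np.array([.337,-.314])+.132*np.array([np.cos(ry),np.sin(ry)])
bot.move_pose([*m,.12],quat(ry)); snap("w_pick",["rod"])
print(bot.read_ft_force(),bot.read_clock())
print(bot.move_linear([*m,.002],speed=.07,until_force=6),bot.read_position(),bot.read_ft_force(),bot.read_clock())
E
```

```text
w_out1 leg [(0.64, [182.6, 96.7, 62.9, 146.9])]
w_out1 post [(0.79, [181.0, 237.3, 52.3, 38.8]), (0.27, [177.8, 158.2, 33.0, 27.6])]
w_out1 stop [(0.81, [179.9, 156.9, 32.0, 28.1])]
w_pick rod [(0.87, [257.0, 59.1, 46.0, 292.1])]
[-0.6813 -0.2665 -0.7629] 28.4667
False [ 0.4596 -0.2646  0.0024] [-0.1003 -0.112   0.8203] 30.3
```

View pics/w_out1.png

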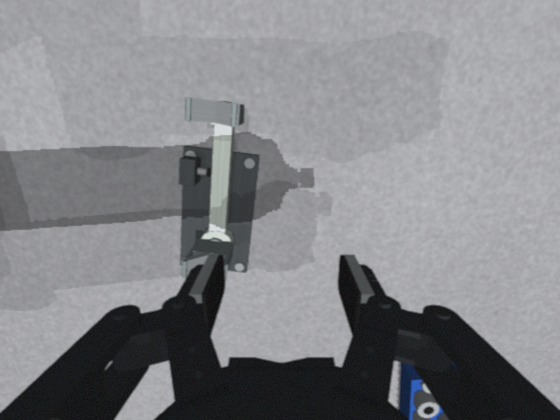

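View pics/w_pick.png

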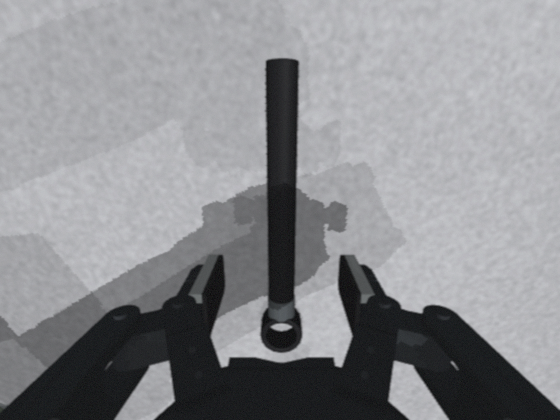

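w_out1 shows the leg against the stop nose near (207,171), with the leg block's top rims at x 185 to 238, y 97 to 125. w_pick shows the rod centred between the pads at about x 281.

```bash
python3 - <<'E'
from h import *
import json
k=cam("wrist",json.load(open("pics/w_out1.json")))
a=at_z(*k,(212,111),.09);print(a, np.arctan2(a[1]-.0348,a[0]-.421))
for u in ((185,97),(186,119),(239,103),(237,125)): print(at_z(*k,u,.09))
z0=bot.read_ft_force()[2]
bot.set_gripper(0.0,grasp_force=60);print(bot.read_gripper_width(),bot.read_finger_force())
p=bot.read_position();bot.move_linear([p[0],p[1],.06],speed=.06);bot.wait(.2)
print("w",bot.read_gripper_width(),"F",np.array(bot.read_ft_force()),bot.read_moment(),z0)
bot.move_linear([p[0],p[1],.2],speed=.15);print(bot.read_clock())
im=bot.camera("side");cv2.imwrite("pics/side1.png",cv2.resize(im[90:290,230:430,::-1],None,fx=3,fy=3,interpolation=cv2.INTER_CUBIC))
E
```

```text
[0.4381 0.1961 0.09  ] 1.4654249861558744
[0.4153 0.2069 0.09  ]
[0.4149 0.1887 0.09  ]
[0.4617 0.2034 0.09  ]
[0.4597 0.1849 0.09  ]
0.2817859884718032 58.63801717758179
w 0.27860776079502103 F [-0.3955  0.4111 -4.2813] [ 0.0137 -0.0758  0.0503] 0.820334227141431
33.1083
```

View pics/side1.png

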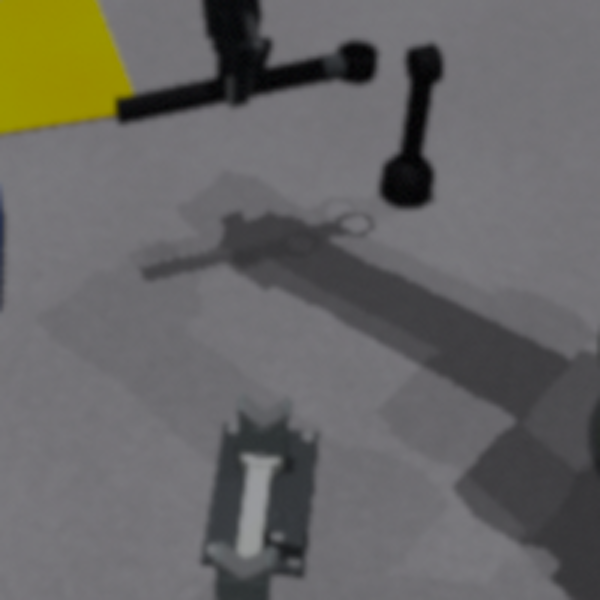

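The rod is held level and clear of everything. Now to place it.

```bash
python3 - <<'E'
from push import *
psi=1.478;u=np.array([np.cos(psi),np.sin(psi)]);m=O+.075*u
bot.move_pose([*m,.18],quat(psi))
bot.move_linear([*m,.10],speed=.06);bot.wait(.3)
f0=np.array(bot.read_ft_force())
h=bot.move_linear([*m,.068],speed=.02,until_force=2.5);bot.wait(.2)
print(h,bot.read_position(),np.array(bot.read_ft_force())-f0,bot.read_moment(),bot.read_clock())
im=bot.camera("side");cv2.imwrite("pics/side2.png",cv2.resize(im[180:300,230:390,::-1],None,fx=4,fy=4,interpolation=cv2.INTER_CUBIC))
E
```

```text
True [0.4281 0.1095 0.0778] [ 0.6483  0.726  11.0447] [-0.0379 -0.3045  0.0908] 37.6
```

View pics/side2.png

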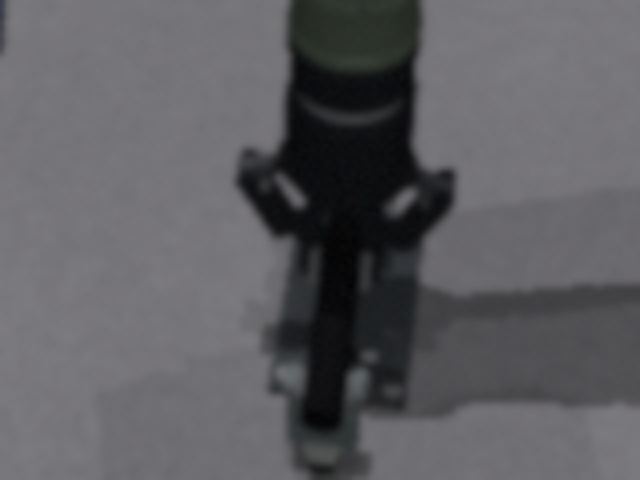

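Contact came at the expected height (TCP 0.078 m), with the tail in the leg's V. I'll relax the pressure slightly and release.

```bash
python3 - <<'E'
from push import *
p=bot.read_position()
bot.move_linear([p[0],p[1],p[2]+.0008],speed=.01);print(bot.read_ft_force())
bot.set_gripper(.40);bot.set_gripper(.7);print(bot.read_ft_force(),bot.read_finger_force())
bot.move_linear([p[0],p[1],.2],speed=.08)
bot.move_pose([.48,-.1,.25],quat(1.478));bot.wait(.5);print(bot.read_clock())
k=[]
for c in("top","side"):
    im=bot.camera(c)
    k.append(cv2.resize(im[180:300,190:330,::-1] if c=="top" else im[180:300,230:370,::-1],None,fx=2.8,fy=2.8,interpolation=cv2.INTER_CUBIC))
    print(c,bot.search_frame(c,"rod")[:2],bot.search_frame(c,"leg")[:1])
cv2.imwrite("pics/end.png",np.hstack(k))
E
```

```text
[ 1.4373 -0.9001 -4.3222]
[ 0.5627  0.2039 -0.2134] 0.0
41.7083
top [{'bbox': [178.9, 234.5, 113.6, 23.9], 'confidence': 0.9}] []
side [{'bbox': [303.0, 202.8, 26.8, 83.6], 'confidence': 0.59}] [{'bbox': [299.9, 244.8, 24.5, 53.1], 'confidence': 0.72}]
```

View pics/end.png

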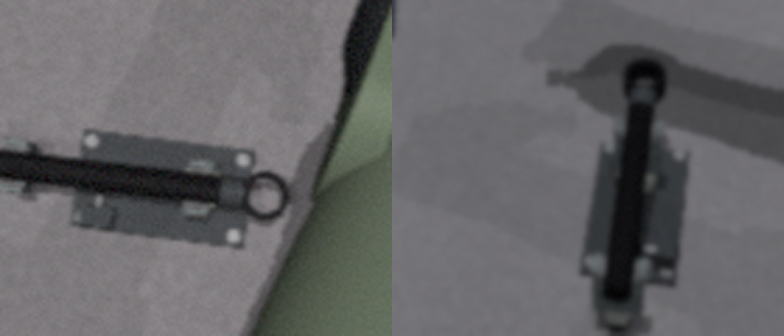

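The rod lies in both Vs with its eye past the post. One quick height check before handing in.

```bash
python3 - <<'E'
from push import *
K=cam("top");S=cam("side")
e,_=tri([(*K,(284.6,249.6)),(*S,(320.4,208.6))])
# tail: top bbox left edge / side lower end
t,_=tri([(*K,(180.0,237.5)),(*S,((617-392)/2.8+230,290/2.8+180))])
c,s=np.cos(B),np.sin(B)
for q in (e,t): d=q[:2]-O; print(q,"base y",-s*d[0]+c*d[1])
if .075<e[2]<.105 and .07<t[2]<.11: print(bot.close_job(),bot.read_clock())
E
```

```text
[ 0.4146 -0.0221  0.0901] base y -0.0572429239793155
[0.4373 0.2272 0.0994] base y 0.19309295927864512
the job is handed in; nothing more can be done
the job is handed in; nothing more can be done
```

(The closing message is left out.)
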